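Release a finished circuit board from its clamping fixture

ROBOT

A 6-joint arm with a two-finger parallel gripper is mounted at the origin on the work surface. World frame = base frame: x ahead of the robot, y to its left, z up, the work surface at z = 0. Lengths are in mm, angles in rad, forces in N, time in s.
With the tool pointing down it reaches from about 425 to 950 mm from the base axis. Payload 14.7 kg.
Tool frame: the origin (TCP) lies between the finger pads; the fingertips stand 19 mm ahead of it and the grasp point (between the pads) is the TCP; z points along the fingers, y is the direction in which the jaws open and shut (so a half turn about z gives the same grasp; the last joint's range is limited). The gripper opens to 85 mm and grips with 20 to 120 N. Pads are 22 mm wide; open, the fingers measure 114 mm over their backs; the gripper's body (76 mm by 85 mm) begins 54 mm behind the grasp point. The pads swing forward as they close: fully open they stand 13 mm farther back than shut.
Start: joints at [-1.184, 0.48, 1.596, -0, 1.065, -0.047], TCP at [273.224, -589.781, 250.297] pointing down, gripper open.
Joint ranges: [-2.75, 2.75], [-0.82, 2.05], [0.23, 2.67], [-1.56, 4.7], [0.09, 2.69], [-2.92, 2.92]. Speed limits (rad/s): [1.89, 1.89, 2.39, 3.01, 3.01, 3.01].

INTERFACE

Orientations are given as a unit quaternion [w, x, y, z].
In Python, from station import ctrl gives the robot as it stands. The module is installed in compiled form; this text tells all that it offers.
- The arm moves only by the shell command python3 -m crank 'ROWS' [OPENING] [FORCE]. ROWS is a JSON object of lists of equal length, an entry for each row: "travel": the shift along the tool's x, y, z in m, a list of three; "twist": the turn about the tool's z in rad. A call has 1 to 20 rows; each row shifts and turns the pose as measured when the row begins, along the tool's axes as they then stand; what a row does not reach is not made up. A row lasts 1/10 s, in which the tool goes at most 50 mm and 8.59 degrees, less where a joint would pass 70% of its speed; a pose out of reach is approached as far as the arm can. A call is refused whole if a number of a shift passes 0.05 or a number of a turn 0.15, either way. A call with a gripper value outside its range is refused whole. OPENING is the closure, from -1 (fully open) to 1 (shut), so that 0 is half open, set as the call begins (- or left out, the last holds). The fingers move at their own pace and stop on an object; FORCE is the grip in N (left out, the last holds). Time passes only in rows, so rows that do not move let the fingers close. It gives the time, the measured TCP pose, the force and the opening at its end, in the units of the state.
- ctrl.read_state(): the state, without advancing time (a new reading comes with each control period).
- ctrl.camera(name): name is "side" or "top" or "wrist"; returns a dict with "color" (400x640x3 uint8, red, green, blue), "depth" (400x640 float32, mm along the optical axis (not along the pixel's ray), 0 where there is no reading), "camera_matrix" (3x3 intrinsics, pixels), "position" and "attitude" of the camera in the world. Camera axes: x right, y down, z forward; pixel columns grow to the right and rows downward; lengths in mm; the calibration is good to about 2 mm. A picture is of the moment at which its call begins.
- ctrl.job_done(): hands the job in, once; it reports no verdict.
The state is a dict: "time": time; "joints": joint angles; "joint_vel": joint speeds; "tau": joint torques, N m; "ee_pos": TCP position; "tool_rot": TCP orientation; "wrist_force": force on the tool from outside, world axes, zero at the start; "torque": the same for the moment, N m; "width": opening from 0.0 (shut) to 1.0 (fully open).
Only numpy, scipy, OpenCV 4.12 (cv2) and the standard library are available. Lean on these libraries where they do the work, as an engineer would, in place of code of your own. Each camera call takes 0.05 s, during which the arm holds its last target.

TASK

Two clamping fixtures each hold a circuit board; the board with the tall finned heat sink is finished. By the black side handle, swing the clamp bar of that fixture up, past halfway to upright, and leave it up; then slide the board straight out towards the fixture's front stop, flat along the bed without lifting it off, until all of it is clear in front of the bar's line, and let go. Leave the other fixture clamped as it is.

Things in the scene. Friction and masses are not known exactly. Their poses are not given: they have to be found in the camera images.
- fixture: Aluminium fixture with the finished board, fixed. Origin on the bench, on the bed's centre line under the closed bar; x along the bed to its rear, z up. Bed 80 mm wide, top 22 mm up, x -175 to +50 mm; guides 4 mm high leave a 60 mm channel; front stop: 6 mm high strip, inner face at x -165 mm. Hinge on the -y side. An alike fixture holds a board with a low round copper coil, no heat sink.
- clamp_bar (a joint): Hinge angle of this fixture's steel clamp bar, rad: 0 closed (level, 1 mm above the board), grows as its handle end rises, upright at 1.57, stop at 1.75. Axis parallel to the fixture's x, at y -55 mm, 36 mm above the bench. Bar 16 mm wide (x -8 to +8 mm). The hinge is stiff: the bar stays where left and takes about 2 N at the handle to move.
- clamp_grip (a point): Middle of that bar's black handle: a round rod 12 mm thick sticking out 56 mm sideways from the bar's free end to the fixture's rear, parallel to the hinge axis and 155 mm from it. Closed, it is at x +38, y +100 mm in the fixture's frame, 43 mm above the bench. It moves on an arc and may turn between the fingers. y axis: from hinge along the bar; x: along the rod.
- board: Finished board, loose in the channel: 110 x 50 x 4 mm, 130 g. Origin: centre of its underside, at first 18 to 26 mm before the bar's line; x along it to the rear, z up. Aluminium finned heat sink 30 (x) x 24 (y) mm, 4 to 34 mm above the underside, centred at x -40 mm: pinch it across y. Two black capacitors 20 mm high at x +46 mm, behind the bar, cannot pass under the closed bar.
- spare_grip (a point): Middle of the same kind of black handle on the other fixture's clamp bar (the one over the coil board), which must stay closed. Same axes as clamp_grip.

How it is judged:
By the outcome, as a careful person would: the job done as asked, in the order asked, and still so for the second after the job is handed in, with the robot touching nothing.
It also fails if it takes over 45 s, if anything falls off the work surface, if the arm or the gripper's body presses on something with over 40 N, if the wrist force passes 120 N, or if a joint passes its speed limit or range.

## Working session

There is one attempt and no reset: what is moved stays moved. The work goes in short steps, Python scripts to look and compute and a shell command to move; the robot and the scene stay as the last step left them, time stands still between calls to the robot, and variables do not carry over. Pictures are saved under pics/ and viewed, and the job is handed in when it is done.

```bash
mkdir -p pics; cat > h.py <<'E'
import numpy as np, cv2
from station import ctrl
from scipy.spatial.transform import Rotation as R
def rot(q): return R.from_quat([q[1],q[2],q[3],q[0]]).as_matrix()
def cam(n,save=None):
    c=ctrl.camera(n)
    if save: cv2.imwrite('pics/'+save,c['color'][:,:,::-1])
    np.savez('/tmp/'+n+'.npz',**{k:np.asarray(v) for k,v in c.items()})
    return c
def Rc(c):
    a=np.asarray(c['attitude'],float)
    return a if a.shape==(3,3) else rot(a)
def pts(c,uv):
    uv=np.atleast_2d(uv).astype(int);K=c['camera_matrix']
    d=c['depth'][uv[:,1],uv[:,0]]
    p=np.c_[(uv[:,0]-K[0,2])/K[0,0]*d,(uv[:,1]-K[1,2])/K[1,1]*d,d]
    return p@Rc(c).T+np.asarray(c['position'])
def plane(c,uv,z):
    uv=np.atleast_2d(uv).astype(float);K=c['camera_matrix']
    r=np.c_[(uv[:,0]-K[0,2])/K[0,0],(uv[:,1]-K[1,2])/K[1,1],np.ones(len(uv))]@Rc(c).T
    o=np.asarray(c['position']);return o+r*((z-o[2])/r[:,2])[:,None]
E
python3 - <<'E'
from h import *
s=ctrl.read_state();print(s)
for n in['side','top','wrist']:
    c=cam(n,n+'0.png');print(n,c['position'],c['attitude'],c['camera_matrix'])
E
```

```text
{'time': 0.0, 'joints': array([-1.18356391e+00,  4.80835414e-01,  1.59687763e+00,  1.60982573e-05,
        1.06510455e+00, -4.65847104e-02]), 'joint_vel': array([ 4.19284341e-04, -1.10039684e-03, -1.25955345e-03, -7.45838972e-05,
        1.62040897e-03, -1.04183752e-04]), 'tau': array([-4.67898091e-03, -9.50652909e+01, -4.30184340e+01, -3.73508656e-04,
        1.22086506e-02,  1.47184102e-05]), 'ee_pos': array([ 273.1026583 , -589.40814579,  249.66865751]), 'tool_rot': array([-6.04802360e-04,  9.76568085e-01,  2.15207808e-01, -9.68774392e-05]), 'wrist_force': array([ 0.20759944, -0.63909648,  0.25909338]), 'torque': array([-0.00879362,  0.02176324,  0.024468  ]), 'width': 0.9993941810598566}
side [ 457.84653316 -615.21605     625.02112821] [-0.41509215  0.90234328 -0.10438927  0.050774  ] [[402.52492243   0.         320.79715541]
 [  0.         402.52492243 200.04071473]
 [  0.           0.           1.        ]]
top [ 428.99661963   32.70795643 1041.09481755] [ 0.05753744 -0.69858028  0.71048996 -0.0622821 ] [[451.73759055   0.         324.08435882]
 [  0.         451.73759055 195.02616178]
 [  0.           0.           1.        ]]
wrist [ 337.1085699  -560.23785388  373.82562144] [ 0.11834039  0.83443566 -0.53283469 -0.07615696] [[345.31791609   0.         316.5820726 ]
 [  0.         345.31791609 203.43408846]
 [  0.           0.           1.        ]]
```

View pics/top0.png

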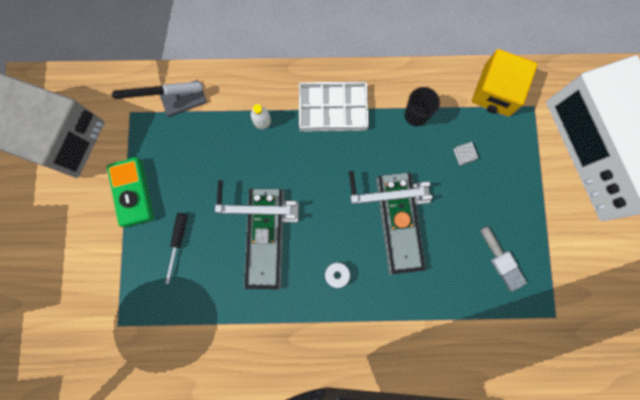

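View pics/side0.png

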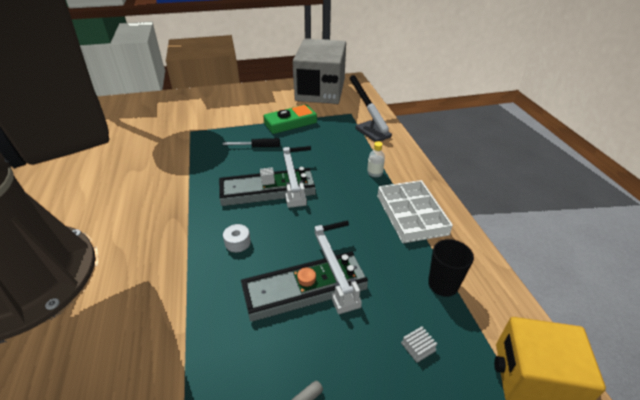

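View pics/wrist0.png

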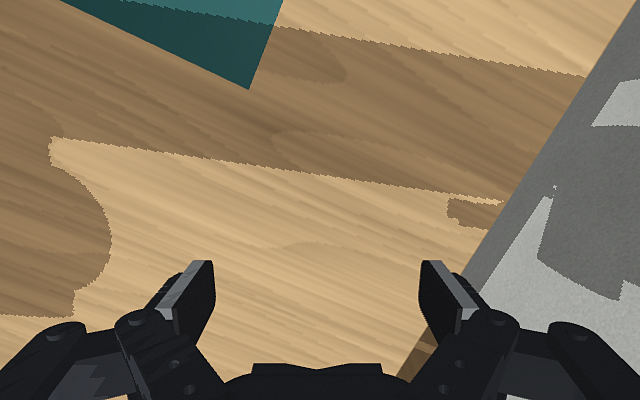

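The top view shows the heat-sink fixture at about (265,240), with its handle at (220,195) and hinge at (290,211). The coil fixture is at (402,225). I'll measure next.

```bash
python3 - <<'E'
from h import *
c=dict(np.load('/tmp/top.npz'))
im=c['color'][160:300,200:310,::-1]
cv2.imwrite('pics/topz.png',cv2.resize(im,None,fx=4,fy=4,interpolation=cv2.INTER_CUBIC)) 
for n,uv in dict(bl=(246,288),br=(281,288),tl=(251,189),tr=(281,189),h0=(220,182),h1=(219,205),barh=(290,211),barf=(220,209),sink=(262,237)).items():
    print(n,pts(c,uv).round(1), [plane(c,uv,z).round(1)[0][:2] for z in (26,43,56)])
s=dict(np.load('/tmp/side.npz'))
cv2.imwrite('pics/sidez.png',cv2.resize(s['color'][130:220,205:325,::-1],None,fx=6,fy=6,interpolation=cv2.INTER_CUBIC))
E
```

```text
bl [[398.1 199.7  26.3]] [array([398.1, 199.7]), array([398.6, 196.9]), array([399. , 194.8])]
br [[396.1 124.8   3.3]] [array([396.8, 122.8]), array([397.3, 121.3]), array([397.7, 120.1])]
tl [[619.2 190.7  27.6]] [array([619.5, 191. ]), array([616.3, 188.3]), array([613.9, 186.3])]
tr [[623.1 124.7   0.9]] [array([618.4, 122.5]), array([615.2, 121. ]), array([612.8, 119.8])]
h0 [[632.4 256.9  48.4]] [array([637., 262.]), array([633.5, 258.1]), array([630.8, 255.2])]
h1 [[579.8 257.1  52.5]] [array([583.8, 263.1]), array([581.2, 259.2]), array([579.2, 256.3])]
barh [[565.  101.   43.6]] [array([567.4, 102.2]), array([565.1, 101. ]), array([563.3, 100.1])]
barf [[571.3 255.6  48.7]] [array([574.6, 260.6]), array([572.2, 256.8]), array([570.3, 253.9])]
sink [[507.4 161.5  54.5]] [array([509.6, 165.2]), array([508.3, 163. ]), array([507.2, 161.3])]
```

View pics/topz.png

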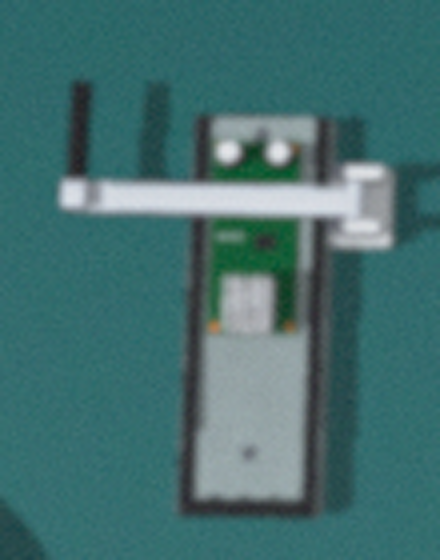

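View pics/sidez.png

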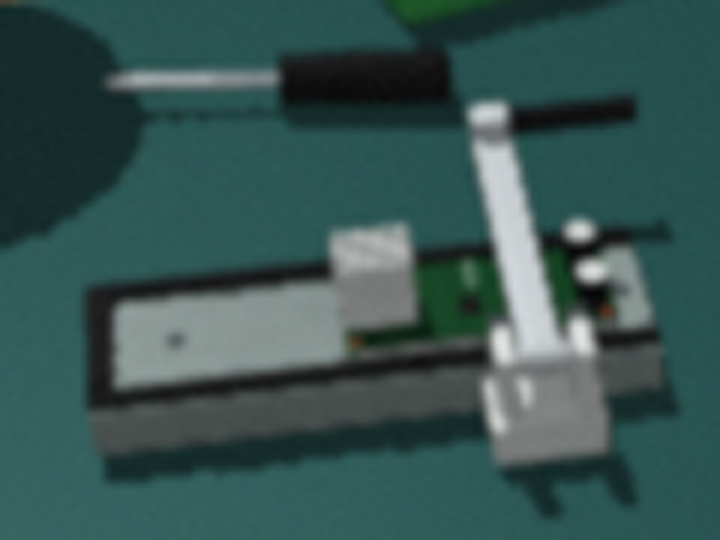

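```bash
python3 - <<'E'
from h import *
c=dict(np.load('/tmp/top.npz'))
K=lambda x,y:(200+x/4-.375,160+y/4-.375)
def P(x,y,z): return plane(c,K(x,y),z)[0]
L=[P(*p,26) for p in((196,117),(180,515))];Rr=[P(*p,26) for p in((322,117),(318,515))]
H=[P(*p,45) for p in((81,82),(78,180))];B=[P(*p,44) for p in((360,197),(75,193))]
S=[P(*p,56) for p in((222,272),(276,274),(274,333),(219,331))]
for n,a in zip('LRHB',(L,Rr,H,B)):
    d=a[0]-a[1];print(n,np.round(a,1).tolist(),np.degrees(np.arctan2(d[1],d[0])).round(2))
print(np.round(S,1).tolist(),np.mean(S,0))
# depth based: points at z 24-28 around fixture; handle points
vv,uu=np.mgrid[150:300,205:310];uv=np.c_[uu.ravel(),vv.ravel()]
p=pts(c,uv);col=c['color'][uv[:,1],uv[:,0]].astype(int)
dark=(col.max(1)<70)
m=dark&(p[:,2]>20)&(p[:,2]<32)
r=cv2.minAreaRect(p[m][:,:2].astype(np.float32));print('guides',m.sum(),r,cv2.boxPoints(r).round(1).tolist())
m=dark&(p[:,2]>34)&(p[:,1]>230)
r=cv2.minAreaRect(p[m][:,:2].astype(np.float32));print('handle',m.sum(),r,p[m].mean(0))
m=(p[:,2]>50)&(p[:,1]<200)&(p[:,1]>130)&(p[:,0]<540)
r=cv2.minAreaRect(p[m][:,:2].astype(np.float32));print('sink',m.sum(),r,p[m].mean(0))
print(pts(c,[(318,260),(230,240)]))
E
```

```text
L [[619.9, 196.4, 26.0], [397.4, 202.8, 26.0]] -1.64
R [[618.7, 124.5, 26.0], [396.0, 126.9, 26.0]] -0.62
H [[637.4, 258.1, 45.0], [581.7, 258.5, 45.0]] -0.48
B [[569.7, 101.8, 44.0], [574.6, 260.3, 44.0]] -91.76
[[527.9, 176.4, 56.0], [526.4, 147.0, 56.0], [494.3, 147.9, 56.0], [495.9, 177.8, 56.0]] [511.11097305 162.27504575  56.        ]
guides 525 ((507.68145751953125, 161.50967407226562), (75.23783111572266, 221.18612670898438), 88.2332763671875) [[396.0, 127.30000305175781], [617.0999755859375, 120.5], [619.4000244140625, 195.6999969482422], [398.29998779296875, 202.5]]
handle 102 ((609.6809692382812, 257.8544921875), (10.125557899475098, 50.874603271484375), 87.60592651367188) [609.70465043 257.74062177  48.40814226]
sink 111 ((510.6233825683594, 162.6197052001953), (24.332643508911133, 28.6710262298584), 88.73313903808594) [510.36744758 162.50442624  55.77163004]
[[457.13159334  40.63893589  -1.0869937 ]
 [505.97777951 241.79154901   1.03207475]]
```

```bash
python3 -m crank '{"travel":[[0.0349,-0.033,0],[0.0349,-0.033,0],[0.0349,-0.033,0],[0.0349,-0.033,0],[0.0349,-0.033,0],[0.0349,-0.033,0],[0.0349,-0.033,0],[0.0349,-0.033,0],[0.0349,-0.033,0],[0.0349,-0.033,0],[0.0349,-0.033,0],[0.0349,-0.033,0],[0.0349,-0.033,0],[0.0349,-0.033,0],[0.0349,-0.033,0],[0.0349,-0.033,0],[0.0349,-0.033,0]],"twist":[0,0,0,0,0,0,0,0,0,0,0,0,0,0,0,0,0]}' -1 60
```

```text
time: 1.85
ee_pos: [583.4, 192.8, 247.9]
tool_rot: [0.0, 0.977, 0.211, 0.0]
wrist_force: [1.3, -0.8, 0.3]
width: 1.001
```

```bash
python3 -m crank '{"travel":[[0,0,0],[0,0,0],[0,0,0],[0,0,0]],"twist":[-0.15,-0.15,-0.15,-0.15]}'; python3 -c "
from h import *
s=ctrl.read_state();r=rot(s['tool_rot']);print(s['joints'],np.degrees(np.arctan2(r[1,0],r[0,0])))"
```

```text
time: 2.25
ee_pos: [584.6, 200.8, 246.0]
tool_rot: [-0.0, 0.87, 0.493, -0.0]
wrist_force: [-0.7, 0.5, 0.6]
width: 1.002
[2.81625225e-01 4.39805157e-01 1.67739190e+00 2.58193305e-04
 1.02458364e+00 8.20248184e-01] 59.13149192797187
```

```bash
python3 -m crank '{"travel":[[0,0,0],[0,0,0],[0,0,0],[0,0,0],[0,0,0],[0,0,0],[0,0,0],[0,0,0],[0,0,0],[0,0,0],[0,0,0],[0,0,0],[0,0,0],[0,0,0],[0,0,0]],"twist":[-0.15,-0.15,-0.15,-0.15,-0.15,-0.15,-0.15,-0.15,-0.15,-0.15,-0.15,-0.15,-0.15,-0.1,0]}'; python3 - <<'E'
from h import *
s=ctrl.read_state();r=rot(s['tool_rot']);print(s['joints'],s['ee_pos'],np.degrees(np.arctan2(r[1,0],r[0,0])),r.round(4))
c=cam('wrist','w1.png')
print(r.T@(np.array([610.5,258,110])-s['ee_pos']))
E
```

```text
time: 3.75
ee_pos: [582.1, 200.4, 242.2]
tool_rot: [-0.004, 0.026, 1.0, -0.001]
wrist_force: [0.5, 0.4, 0.1]
width: 1.002
[ 2.82256059e-01  4.43770092e-01  1.68121636e+00  2.77771365e-04
  1.02414755e+00 -1.23683127e+00] [582.07780281 200.43722867 242.19605768] 177.02850435735266 [[-0.9986  0.0518 -0.0073]
 [ 0.0518  0.9987 -0.0019]
 [ 0.0072 -0.0022 -1.    ]]
[-26.35140329  59.2554829  131.87677162]
```

View pics/w1.png

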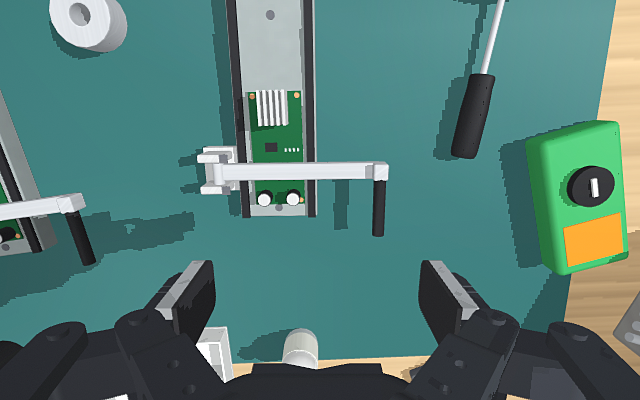

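The wrist view clearly shows the handle at (378,208), the heat sink at (272,108) and the capacitors at (278,199).

```bash
python3 - <<'E'
from h import *
c=dict(np.load('/tmp/wrist.npz'))
vv,uu=np.mgrid[0:250,150:420];uv=np.c_[uu.ravel(),vv.ravel()]
p=pts(c,uv);col=c['color'][uv[:,1],uv[:,0]].astype(int);dark=col.max(1)<75
def f(n,m):
    r=cv2.minAreaRect(p[m][:,:2].astype(np.float32));print(n,m.sum(),np.round(r[0],1),np.round(r[1],1),round(r[2],2),p[m].mean(0).round(1))
print(c['position'])
f('handle',dark&(uv[:,0]>368)&(uv[:,0]<390)&(uv[:,1]>175)&(p[:,2]>30))
m=(uv[:,0]>252)&(uv[:,0]<295)&(uv[:,1]<150)&(p[:,2]>50)
f('sink',m)
f('gL',dark&(uv[:,0]<252)&(uv[:,0]>225)&(uv[:,1]<145)&(p[:,2]>22)&(p[:,2]<32))
f('gR',dark&(uv[:,0]<320)&(uv[:,0]>300)&(uv[:,1]<145)&(p[:,2]>22)&(p[:,2]<32))
m=(col.min(1)>140)&(uv[:,0]<370)&(uv[:,0]>245)&(uv[:,1]<182)&(uv[:,1]>155)&(p[:,2]>35)
f('bar',m)
E
```

```text
[512.34286671 204.01390225 366.76475663]
handle 673 [571.4 243.1] [138.2  30.8] 20.99 [609.4 257.6  48.5]
sink 699 [512.  177.6] [52.8 29.5] 87.44 [511.1 164.8  68.6]
gL 1299 [481.3 132.8] [ 15.6 126. ] 88.49 [477.9 129.9  26.4]
gR 1146 [484.6 197.2] [  7.4 125.6] 87.82 [481.6 197.4  26.5]
bar 2050 [545.9 191.9] [119.   67.8] 88.28 [571.1 191.8  40.6]
```

```bash
python3 -m crank '{"travel":[[-0.0065,0.0147,0.033],[-0.0065,0.0147,0.033],[-0.0065,0.0147,0.033],[-0.0065,0.0147,0.033],[0,0,0]],"twist":[-0.02,0,0,0,0]}' 0 60; python3 - <<'E'
from h import *
s=ctrl.read_state();r=rot(s['tool_rot']);print(s['ee_pos'],np.degrees(np.arctan2(r[1,0],r[0,0])),r.round(4))
c=cam('wrist','w2.png')
print(r.T@(np.array([610,257.5,43])-s['ee_pos']))
E
```

```text
time: 4.3
ee_pos: [612.3, 259.5, 107.1]
tool_rot: [-0.002, 0.027, 1.0, -0.001]
wrist_force: [-0.8, -1.0, -0.9]
width: 0.501
[612.26052793 259.5114588  107.05808191] 176.85733216645693 [[-9.985e-01  5.480e-02 -3.200e-03]
 [ 5.480e-02  9.985e-01 -9.000e-04]
 [ 3.200e-03 -1.100e-03 -1.000e+00]]
[ 1.94258167 -2.06219347 64.06689898]
```

View pics/w2.png

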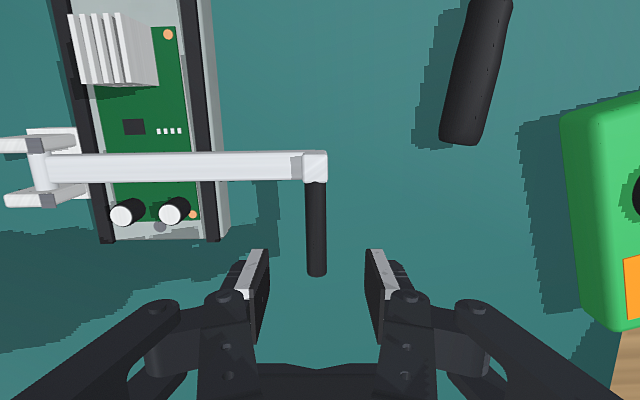

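The handle at (316,228) sits centred between the open pads. Next I descend and pinch it.

```bash
python3 -m crank '{"travel":[[0.001,-0.001,0.025],[0.001,-0.001,0.025],[0,0,0.013],[0,0,0]],"twist":[-0.02,-0.01,0,0]}' 0 60; python3 -m crank '{"travel":[[0,0,0],[0,0,0],[0,0,0],[0,0,0]],"twist":[0,0,0,0]}' 1 60;  python3 - <<'E'
from h import *
s=ctrl.read_state();r=rot(s['tool_rot']);print(s['ee_pos'],np.degrees(np.arctan2(r[1,0],r[0,0])),s['width'],s['wrist_force'])
c=cam('wrist','w3.png')
E
```

```text
time: 4.75
ee_pos: [613.2, 256.6, 50.5]
tool_rot: [0.002, 0.016, 1.0, 0.001]
wrist_force: [-0.1, -0.2, 0.4]
width: 0.499
time: 5.15
ee_pos: [614.4, 258.8, 55.8]
tool_rot: [0.004, 0.017, 1.0, 0.003]
wrist_force: [-1.5, -9.6, -2.2]
width: 0.113
[614.41946128 258.81139507  55.78947093] 178.0160099493624 0.11334314730790132 [-1.49281981 -9.55093624 -2.20397346]
```

View pics/w3.png

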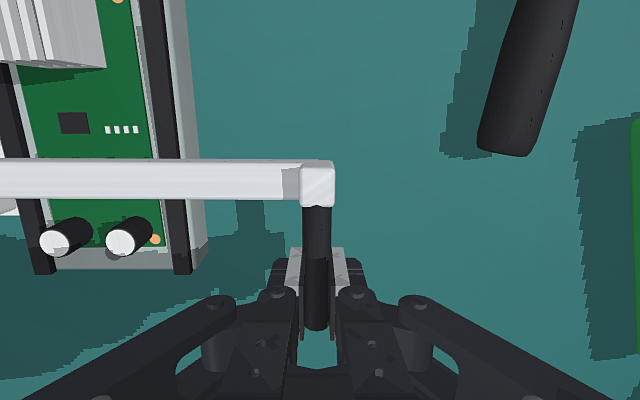

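```bash
python3 -m crank '{"travel":[[0,0,0],[0,0,0]],"twist":[0,0]}' 0 60; python3 - <<'E'
from h import *
s=ctrl.read_state();r=rot(s['tool_rot']);print(s['ee_pos'],np.degrees(np.arctan2(r[1,0],r[0,0])),s['width'],s['wrist_force'])
c=cam('wrist','w4.png')
print(r.T@(np.array([610,257.5,43])-s['ee_pos']))
for uv in((316,180),(316,225),(316,250),(250,178)):print(pts(c,uv))
E
```

```text
time: 5.4
ee_pos: [615.5, 258.9, 57.6]
tool_rot: [0.005, 0.017, 1.0, 0.003]
wrist_force: [-0.1, -0.3, -0.1]
width: 0.445
[615.45550104 258.91502934  57.62409376] 178.00337232296218 0.4448960106081086 [-0.14072243 -0.34265345 -0.13433646]
[ 5.55409509 -1.69246713 14.55735212]
[[572.6623083  259.83413031  52.83206469]]
[[590.88938295 259.1962665   52.67206066]]
[[601.67953263 258.81866446  52.57645852]]
[[573.26788755 232.78458767  42.23463349]]
```

View pics/w4.png

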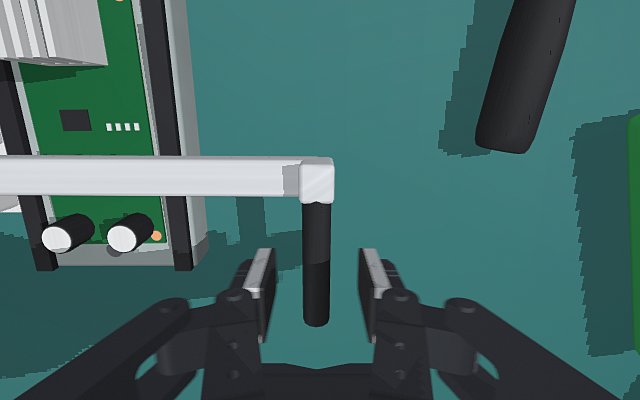

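```bash
python3 -m crank '{"travel":[[0.005,-0.001,0.012],[0.003,0,0.008]],"twist":[0,0]}' 0 80; python3 -m crank '{"travel":[[0,0,0.001],[0,0,0.001],[0,0,0.001]],"twist":[0,0,0]}' 1 80;  python3 - <<'E'
from h import *
s=ctrl.read_state();r=rot(s['tool_rot']);print(s['ee_pos'],np.degrees(np.arctan2(r[1,0],r[0,0])),s['width'],s['wrist_force'])
c=cam('wrist','w5.png')
print(r.round(4))
for uv in((316,180),(316,225),(250,178)):print(pts(c,uv))
E
```

```text
time: 5.65
ee_pos: [608.8, 258.5, 37.9]
tool_rot: [0.007, 0.018, 1.0, 0.004]
wrist_force: [-0.2, 1.1, -1.0]
width: 0.498
time: 5.95
ee_pos: [607.3, 259.0, 32.5]
tool_rot: [0.006, 0.018, 1.0, 0.004]
wrist_force: [-0.3, 10.4, 2.3]
width: 0.119
[607.30110903 258.99685676  32.51570383] 177.95616846322758 0.11885665199228551 [-0.31592531 10.3525037   2.26996701]
[[-0.9993  0.0356  0.0114]
 [ 0.0357  0.9993  0.0069]
 [-0.0111  0.0073 -0.9999]]
[[5.70765643e+02 2.59917541e+02 3.47244209e-01]]
[[574.17374762 259.52845589  50.68296801]]
[[568.43711253 229.90245727   1.6050923 ]]
```

View pics/w5.png

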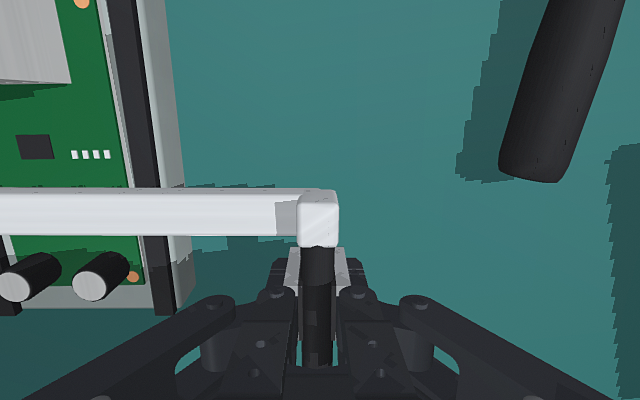

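```bash
python3 -m crank '{"travel":[[0,-0.0025,-0.0216],[0,-0.0055,-0.021],[0,-0.0083,-0.020]],"twist":[0,0,0]}' 1 80
```

```text
time: 6.3
ee_pos: [606.6, 243.9, 93.8]
tool_rot: [0.006, 0.017, 1.0, 0.004]
wrist_force: [3.7, -3.3, -5.7]
width: 0.115
```

```bash
python3 -m crank '{"travel":[[0,-0.0111,-0.0187],[0,-0.0136,-0.0169],[0,-0.0158,-0.0149],[0,-0.0177,-0.0125]],"twist":[0,0,0,0]}' 1 80
```

```text
time: 6.7
ee_pos: [604.6, 185.8, 161.3]
tool_rot: [0.007, 0.017, 1.0, 0.006]
wrist_force: [1.2, 0.2, -7.6]
width: 0.111
```

```bash
python3 -m crank '{"travel":[[0,-0.0193,-0.0099],[0,-0.0205,-0.0072],[0,-0.0200,-0.0030],[0,0,0]],"twist":[0,0,0,0]}' 1 80;python3 - <<'E'
from h import *
cam('side','s6.png');cam('wrist','w6.png')
E
```

```text
time: 7.1
ee_pos: [601.8, 121.5, 185.9]
tool_rot: [0.008, 0.018, 1.0, 0.007]
wrist_force: [4.1, -0.6, -18.3]
width: 0.111
```

View pics/s6.png

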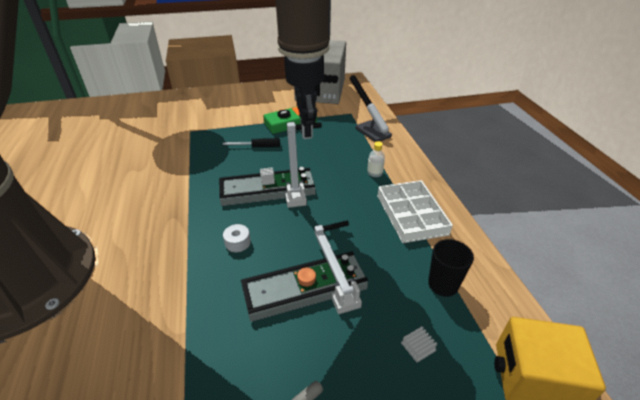

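View pics/w6.png

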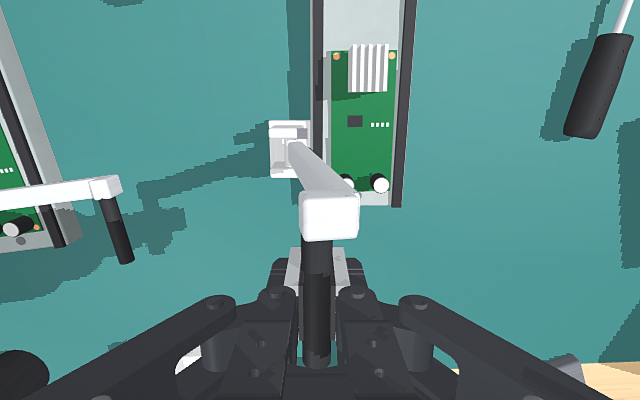

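The bar is nearly upright. I release it and rise.

```bash
python3 -m crank '{"travel":[[0,0,0],[0,0,0],[0,0,0]],"twist":[0,0,0]}' 0 60; python3 -m crank '{"travel":[[0,0,-0.03],[0,0,-0.03],[0,0,-0.02],[0,0,0]],"twist":[0,0,0,0]}' 0;python3 - <<'E'
from h import *
c=cam('wrist','w7.png')
s=ctrl.read_state();r=rot(s['tool_rot']);print(s['ee_pos'],np.degrees(np.arctan2(r[1,0],r[0,0])),r.round(4))
print(r.T@(np.array([511,162.5,140])-s['ee_pos']))
E
```

```text
time: 7.5
ee_pos: [602.1, 124.1, 185.2]
tool_rot: [0.008, 0.017, 1.0, 0.007]
wrist_force: [0.2, -0.1, -0.5]
width: 0.504
time: 7.9
ee_pos: [600.0, 124.5, 266.2]
tool_rot: [0.007, 0.016, 1.0, 0.007]
wrist_force: [0.7, 0.5, 0.1]
width: 0.498
[599.42598815 124.50594677 264.80790814] 178.20282157603825 [[-0.9994  0.0312  0.0119]
 [ 0.0314  0.9994  0.0133]
 [-0.0115  0.0137 -0.9998]]
[ 90.99773453  33.50654245 124.24347596]
```

View pics/w7.png

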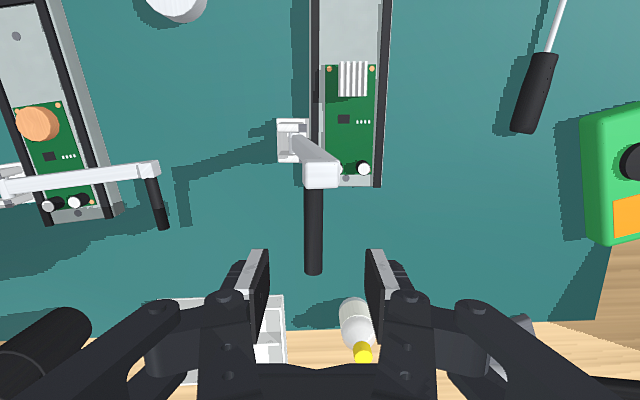

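```bash
python3 -m crank '{"travel":[[0.031,0.0115,0],[0.031,0.0115,0],[0.029,0.0105,0.01],[0,0,0.04],[0,0,0.03],[0,0,0]],"twist":[0,0,0,0,0,0]}' 0;python3 - <<'E'
from h import *
c=cam('wrist','w8.png');cam('top')
s=ctrl.read_state();r=rot(s['tool_rot']);print(s['ee_pos'],np.degrees(np.arctan2(r[1,0],r[0,0])))
print(r.T@(np.array([511,162.5,50])-s['ee_pos']))
E
```

```text
time: 8.55
ee_pos: [504.7, 163.6, 177.4]
tool_rot: [0.004, 0.015, 1.0, 0.006]
wrist_force: [0.5, 0.2, -0.2]
width: 0.5
[506.8967456  163.89585467 180.51768401] 178.29050241470628
[ -2.60158444  -3.02935403 130.52856284]
```

View pics/w8.png

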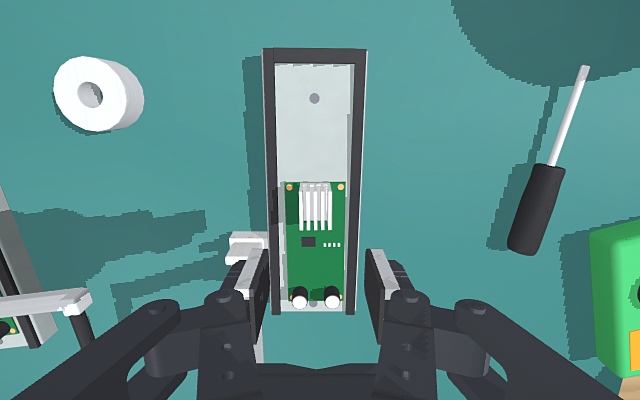

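```bash
python3 - <<'E'
from h import *
c=dict(np.load('/tmp/wrist.npz'))
vv,uu=np.mgrid[165:245,285:345];uv=np.c_[uu.ravel(),vv.ravel()]
p=pts(c,uv);m=(p[:,2]>50)&(p[:,2]<62)
r=cv2.minAreaRect(p[m][:,:2].astype(np.float32));print('sink',m.sum(),r,p[m].mean(0))
t=dict(np.load('/tmp/top.npz'));print(pts(t,(262,237)))
col=c['color'];hsv=cv2.cvtColor(col,cv2.COLOR_RGB2HSV)
g=cv2.inRange(hsv,(50,150,60),(75,255,200));g[:, :280]=0;g[:,350:]=0
ys,xs=np.nonzero(g);q=plane(c,np.c_[xs,ys],26);rr=cv2.minAreaRect(q[:,:2].astype(np.float32));print('board',len(xs),rr)
E
```

```text
sink 677 ((511.1259765625, 163.34375), (23.8924503326416, 30.232473373413086), 87.79878234863281) [509.98328615 163.06609443  56.17114326]
[[458.83948231  81.75281596 665.38748384]]
board 4509 ((551.4053955078125, 162.38795471191406), (49.48455810546875, 109.9384994506836), 88.66091918945312)
```

```bash
python3 -m crank '{"travel":[[-0.001,-0.001,0.03],[-0.001,-0.001,0.03],[-0.001,-0.0005,0.025],[0,0,0.015],[0,0,0]],"twist":[0,0,0,0,0]}' 0;python3 - <<'E'
from h import *
s=ctrl.read_state();r=rot(s['tool_rot']);print(s['ee_pos'])
print(r.T@(np.array([511,163,49.5])-s['ee_pos']))
c=cam('wrist','w9.png')
E
```

```text
time: 9.15
ee_pos: [518.8, 163.8, 84.8]
tool_rot: [0.012, 0.015, 1.0, 0.008]
wrist_force: [0.9, -0.2, -1.0]
width: 0.501
[518.76382743 163.83520432  84.8064831 ]
[ 8.57038675 -1.65702184 35.09024196]
```

View pics/w9.png

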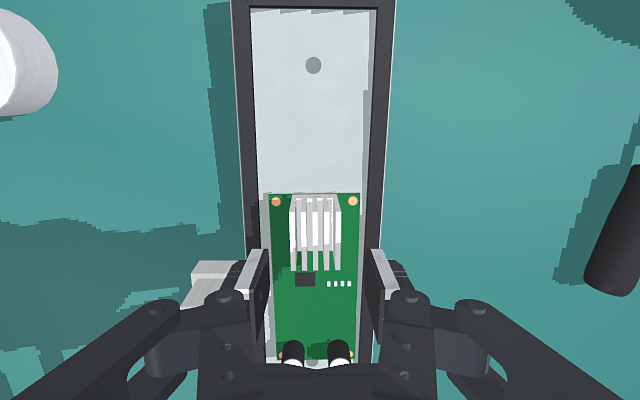

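```bash
python3 -m crank '{"travel":[[0.006,-0.001,0.016],[0.003,-0.001,0.01],[0,0,0]],"twist":[0,0,0]}' 0;python3 - <<'E'
from h import *
s=ctrl.read_state();r=rot(s['tool_rot']);print(s['ee_pos'],s['joint_vel'])
print(r.T@(np.array([511,163,49.5])-s['ee_pos']))
E
```

```text
time: 9.5
ee_pos: [514.3, 163.3, 63.3]
tool_rot: [0.016, 0.015, 1.0, 0.009]
wrist_force: [0.6, 0.1, 0.5]
width: 0.496
[514.34431528 163.30326084  63.3142587 ] [ 3.00751834e-03 -2.72209291e-02 -1.79812407e-02 -7.62941587e-05
  2.68999256e-02  1.41590043e-03]
[ 3.76617064 -0.66436007 13.6925067 ]
```

```bash
python3 -m crank '{"travel":[[0.003,0,0.009],[0.002,0,0.003]],"twist":[0,0]}' 0;python3 - <<'E'
from h import *
s=ctrl.read_state();r=rot(s['tool_rot']);print(s['ee_pos'],s['joint_vel'].round(3))
print(r.T@(np.array([511,163,49.5])-s['ee_pos']),r.round(3))
E
```

```text
time: 9.7
ee_pos: [511.3, 164.0, 52.5]
tool_rot: [0.018, 0.015, 1.0, 0.01]
wrist_force: [-0.4, 0.5, -0.3]
width: 0.498
[511.26799348 164.04724433  52.50082725] [ 0.008  0.015  0.033  0.004 -0.079  0.007]
[ 0.3394467  -1.11406857  2.96936568] [[-0.999  0.03   0.035]
 [ 0.031  0.999  0.019]
 [-0.035  0.02  -0.999]]
```

```bash
python3 -m crank '{"travel":[[0,-0.001,0],[0,0,0],[0,0,0]],"twist":[0,0,0]}' 1 30;python3 - <<'E'
from h import *
s=ctrl.read_state();r=rot(s['tool_rot']);print(s['ee_pos'],s['joint_vel'].round(3),s['width'],s['wrist_force'])
c=cam('wrist','w10.png');cam('side','s10.png')
E
```

```text
time: 10.0
ee_pos: [511.2, 163.0, 52.9]
tool_rot: [0.018, 0.015, 1.0, 0.01]
wrist_force: [-0.1, 0.7, -1.7]
width: 0.272
[511.24398343 163.01360305  52.90786226] [-0.002 -0.003 -0.003 -0.     0.004 -0.001] 0.2722497437194798 [-0.14563251  0.68057555 -1.74016564]
```

View pics/w10.png

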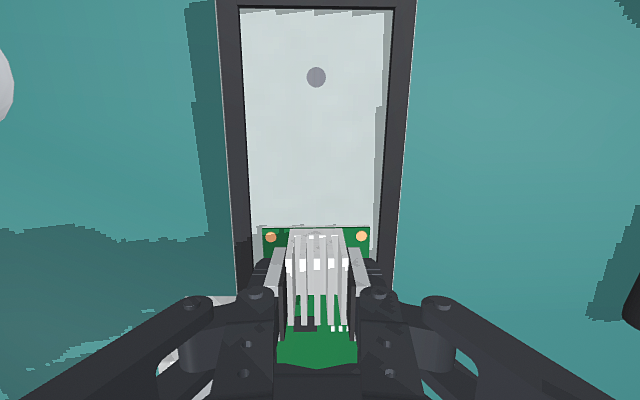

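View pics/s10.png

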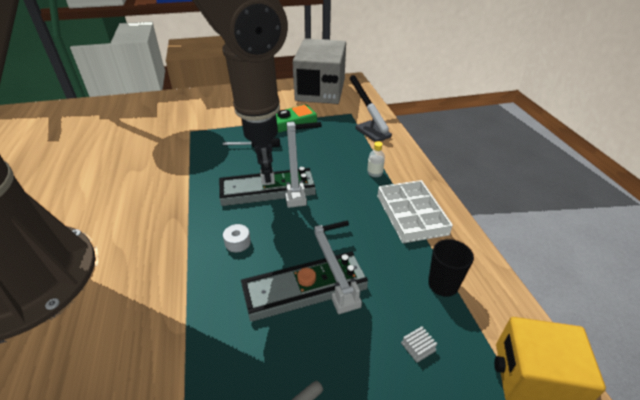

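```bash
python3 -m crank '{"travel":[[0.008,0,-0.0003],[0.01,0,-0.0003]],"twist":[0,0]}' 1 20;python3 - <<'E'
from h import *
s=ctrl.read_state();r=rot(s['tool_rot']);print(s['ee_pos'],s['width'],s['wrist_force'],r.round(3).tolist())
E
```

```text
time: 10.3
ee_pos: [493.4, 163.6, 52.9]
tool_rot: [0.018, 0.015, 1.0, 0.01]
wrist_force: [-0.3, -0.2, -2.1]
width: 0.274
[493.41760414 163.61344349  52.88446511] 0.2744441503788152 [-0.31774681 -0.23030295 -2.10800986] [[-0.999, 0.03, 0.037], [0.031, 0.999, 0.019], [-0.036, 0.02, -0.999]]
```

Z is being held steady, so I continue with a check after each short step.

```bash
python3 -m crank '{"travel":[[0.01,0,-0.0004],[0.01,0,-0.0004]],"twist":[0,0]}' 1 20; python3 -m crank '{"travel":[[0.01,0,-0.0004],[0.01,0,-0.0004]],"twist":[0,0]}' 1 20
```

```text
time: 10.5
ee_pos: [470.8, 164.1, 52.9]
tool_rot: [0.018, 0.015, 1.0, 0.01]
wrist_force: [-0.5, -0.0, -2.4]
width: 0.276
time: 10.7
ee_pos: [448.3, 164.8, 53.0]
tool_rot: [0.017, 0.015, 1.0, 0.01]
wrist_force: [0.2, -0.1, -1.3]
width: 0.273
```

```bash
python3 -m crank '{"travel":[[0.008,0,-0.0003],[0,0,0]],"twist":[0,0]}' 1 20; python3 - <<'E'
from h import *
s=ctrl.read_state();print(s['ee_pos'],s['wrist_force'])
c=cam('wrist','w11.png');cam('side','s11.png');cam('top','t11.png')
E
```

```text
time: 10.9
ee_pos: [437.5, 164.9, 53.1]
tool_rot: [0.017, 0.015, 1.0, 0.009]
wrist_force: [0.8, -0.3, -0.9]
width: 0.273
[437.46079789 164.90544844  53.05065626] [ 0.75010162 -0.29537175 -0.88553982]
```

View pics/w11.png

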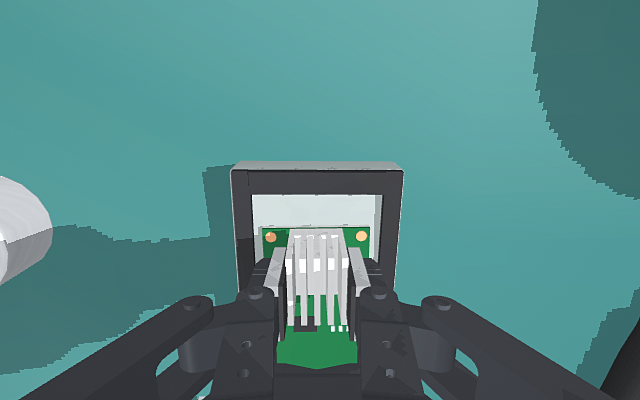

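View pics/s11.png

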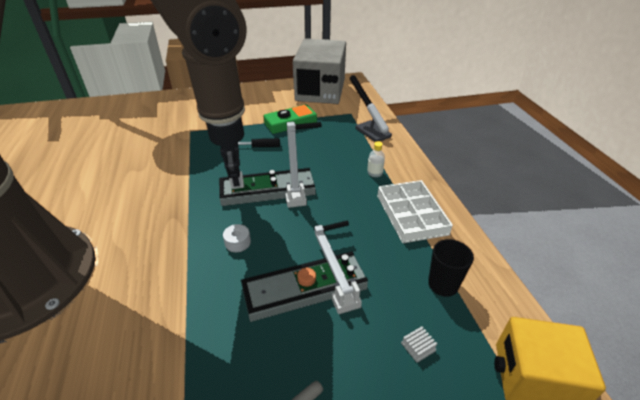

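The board now lies just behind the front stop, with its front edge at row 228, and its capacitors at about (272,177) in the side view are in front of the bar. I release and rise.

```bash
python3 -m crank '{"travel":[[0,0,0],[0,0,0],[0,0,0]],"twist":[0,0,0]}' 0; python3 -m crank '{"travel":[[0,0,-0.02],[0,0,-0.03],[0,0,-0.03],[0,0,-0.03],[0,0,-0.03],[0,0,0],[0,0,0]],"twist":[0,0,0,0,0,0,0]}' 0;python3 - <<'E'
from h import *
c=cam('wrist','w12.png');t=cam('top','t12.png')
cv2.imwrite('pics/t12z.png',cv2.resize(t['color'][130:310,190:460,::-1],None,fx=2.9,fy=2.9,interpolation=cv2.INTER_CUBIC))
hsv=cv2.cvtColor(c['color'],cv2.COLOR_RGB2HSV)
g=cv2.inRange(hsv,(50,150,60),(75,255,200));n,l,st,_=cv2.connectedComponentsWithStats(g);k=1+st[1:,4].argmax()
ys,xs=np.nonzero(l==k);q=plane(c,np.c_[xs,ys],26);print(len(xs),cv2.minAreaRect(q[:,:2].astype(np.float32)),pts(c,np.c_[xs,ys])[:,2].mean())
s=ctrl.read_state();print(s['time'],s['ee_pos'],s['wrist_force'],s['joint_vel'].round(3))
E
```

```text
time: 11.35
ee_pos: [441.2, 165.3, 53.3]
tool_rot: [0.018, 0.015, 1.0, 0.01]
wrist_force: [0.8, -0.3, -0.2]
width: 0.502
time: 12.05
ee_pos: [436.6, 162.2, 198.1]
tool_rot: [0.018, 0.016, 1.0, 0.01]
wrist_force: [-0.4, -1.4, -1.0]
width: 0.501
4022 ((479.6133117675781, 164.31263732910156), (49.452632904052734, 109.30925750732422), 88.64519500732422) 27.60846513919011
12.15 [436.32158397 162.12442801 197.39665678] [-0.13240442  0.50203681  0.19016221] [0.002 0.014 0.008 0.001 0.001 0.001]
```

View pics/w12.png

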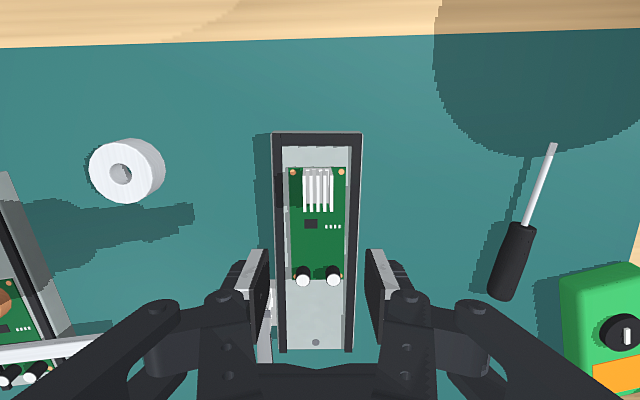

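View pics/t12z.png

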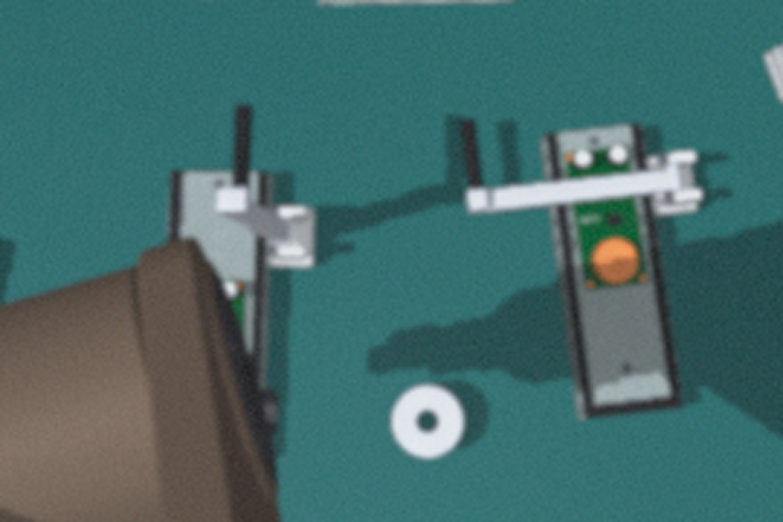

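```bash
python3 -c "
from station import ctrl
print(ctrl.job_done())"
```

```text
the job is handed in; nothing more can be done
None
```

The job is done and handed in at about 12.2 s of the 45 s. I swung the finished board's clamp bar up by its handle and let go. Then I pinched the heat sink, slid the board about 72 mm towards the front stop and released it.

**Last checks**
- **Bar:** it stayed near upright after release. I put it at about 1.4 rad, worked out from where the gripper held the handle rather than measured directly.
- **Board:** it lies flat in the channel, centred about 91 mm in front of the bar's line. Its rear edge is about 36 mm in front of that line, so about 28 mm clear of the bar's front edge, and it stops short of the front stop.
- **Slide:** the tool's height stayed within about 0.2 mm along the whole slide.
- **Other fixture:** it is still closed and untouched.
- **Robot:** the gripper is about 145 mm above where it released the board, with no contact force. The highest wrist force I saw was about 19 N, read at the end of each call.

**What went wrong on the way:** the first pinch of the handle was too high and lifted it a few millimetres. I opened, went lower and gripped it again before swinging the bar.

No final check failed or disagreed with the others.

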